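# Drop the keyed collar home on the camera stand

## Task

Two camera stands stand on the workshop bench, each with a keyed collar round its slotted shaft. The red collar is still riding high, its yellow tabs lying across the end of the shaft: turn it until the tabs drop into the slot and the collar sits fully down on the stand's shoulder, and let go of it there. The blue collar on the other stand is already home; leave it alone.

Things in the scene. Friction and masses are not known exactly. Their poses are not given: they have to be found in the camera images.
- collar_red: Red ring, loose, 150 g, outer dia 56 mm, bore 41 mm, 24 mm high. Two yellow tabs 9 mm wide, 8 mm thick, flush with its top, point inwards along its own x axis, from both sides, to 8 mm from the axis (half a turn looks the same). Origin: centre of underside, z up. Starts at 76 mm, tabs on the shaft's end, 34 to 90 degrees off the slot; within 12 degrees it falls to 60 mm when let go.
- stand_red: Its stand, fixed to the bench: black foot dia 100 mm, shoulder dia 68 mm with top at 60 mm, then bright shaft dia 35 mm up to 92 mm (3 mm sideways play for the collar). A slot 18 mm wide, 20 mm deep, cuts right across the shaft's end along the stand's own x axis; white marks on the foot show its direction. Origin: centre of the foot's underside, z up. It may be on either side.
- collar_blue: The same collar in blue, already home on the other stand, tabs in the slot, its origin 60 mm above the bench. To be left alone.
- stand_blue: The other stand, the same as stand_red, fixed to the bench, carrying the blue collar. Same origin and axes.

How it is judged:
By the outcome, as a careful person would: the job done as asked, in the order asked, and still so for the second after the job is handed in, with the robot touching nothing.
It also fails if it takes over 32 s, if anything falls off the work surface, if the arm or the gripper's body presses on something with over 40 N, if the wrist force passes 120 N, or if a joint passes its speed limit or range.

## Robot

A 6-joint arm with a two-finger parallel gripper is mounted at the origin on the work surface. World frame = base frame: x ahead of the robot, y to its left, z up, the work surface at z = 0. Lengths are in mm, angles in rad, forces in N, time in s.
With the tool pointing down it reaches from about 275 to 1000 mm from the base axis. Payload 8.4 kg.
Tool frame: the origin (TCP) lies midway between the tips of the shut fingers; the grasp point (between the pads) lies 19 mm behind it; z points along the fingers, y is the line along which they close (so a half turn about z gives the same grasp; the last joint's range is limited). The gripper opens to 85 mm and grips with 20 to 120 N. Pads are 22 mm wide; open, the fingers measure 114 mm over their backs; the gripper's body (76 mm by 85 mm) begins 54 mm behind the grasp point. The pads swing forward as they close: fully open they stand 13 mm farther back than shut.
Start: joints at [1.148, 0.353, 1.633, -0, 1.155, -0.002], TCP at [255.306, 570.48, 231.281] pointing down, gripper open.
Joint ranges: [-2.63, 2.63], [-0.92, 2.1], [0.06, 2.66], [-1.3, 4.44], [0, 2.69], [-3.02, 3.02]. Speed limits (rad/s): [2.22, 2.22, 2.79, 3.14, 3.14, 3.14].

## Interface

Orientations are given as [roll, pitch, yaw] about the fixed x, y, z axes, in that order (R = Rz(yaw) Ry(pitch) Rx(roll)).
In Python, from rig import telemetry, optics, r gives the robot as it stands.
- The arm moves only by the tool play_rows, never from a script. Its arguments are lists of equal length, an entry for each row: "dp": the shift along the tool's x, y, z in units of 40 mm (1.0 is 40 mm), a list of three; "rot": the turn, a rotation vector about the tool's x, y, z in units of 6 degrees (1.0 is 6 degrees), a list of three. In form: {"dp": [[tx, ty, tz], ...], "rot": [[ax, ay, az], ...]}. A call has 1 to 5 rows; each row is the pose to reach, as a shift and turn from the pose commanded when the call began, along the tool's axes at that moment; what a row does not reach only later rows make up. A row lasts 1/12 s, in which the tool goes at most 41.7 mm and 7.16 degrees, less where a joint would pass 70% of its speed; a pose out of reach is approached as far as the arm can. A call with a gripper value outside its range is refused whole. "fingers" is the opening, from 0 (shut) to 1 (fully open), set as the call begins (left out, the last holds). The fingers move at their own pace and stop on an object; "grip_force" is the grip in N (left out, the last holds). Time passes only in rows, so rows that repeat a pose let the fingers close. It gives the time, the measured TCP pose, the force, the opening and the grip force at its end, in the units of the state.
- telemetry.sense(): the state, without advancing time (a new reading comes with each control period).
- optics.grab_frame(name): name is "side" or "top"; returns a dict with "color" (480x640x3 uint8, red, green, blue), "mtx" (3x3 intrinsics, pixels), "R" (3x3) and "t" (3): a world point X has camera coordinates R X + t. Camera axes: x right, y down, z forward; pixel columns grow to the right and rows downward; lengths in mm; the calibration is good to about 2 mm. A picture is of the moment at which its call begins. There is no depth.
- r.sign_off(): hands the job in; it is judged then, once.
The state is a dict: "clock": time; "qpos": joint angles; "qvel": joint speeds; "joint_efforts": joint torques, N m; "eef_pos": TCP position; "tcp_rot": TCP orientation; "contact_force": force on the tool from outside, world axes, zero at the start; "wrist_torque": the same for the moment, N m; "opening": opening from 0.0 (shut) to 1.0 (fully open); "grasp_force": force on a finger pad.
Only numpy, scipy, OpenCV 4.12 (cv2) and the standard library are available. Lean on these libraries where they do the work, as an engineer would, in place of code of your own. Each camera call takes 0.05 s, during which the arm holds its last target. There are 200 camera calls.

## Working session

There is one attempt and no reset: what is moved stays moved. The work goes in short steps, Python scripts to look and compute and a tool call to move; the robot and the scene stay as the last step left them, time stands still between calls to the robot, and variables do not carry over. Pictures are saved under pics/ and viewed, at most 10 in all, crops included, and the job is handed in when it is done.

Besides the shell and the picture viewer there is one more tool, called after "Call:" in YAML: its name, and indented under it one key for each argument. play_rows: Moves the arm, as the interface text tells. Its arguments: {"type":"object","properties":{"dp":{"type":"array"},"rot":{"type":"array"},"fingers":{"type":"number"},"grip_force":{"type":"number"}},"required":["dp","rot"]}

```bash
mkdir -p pics; python3 - <<'E'
from rig import telemetry, optics, r
import cv2,numpy as np,pickle
s=telemetry.sense();print(s)
for n in("top","side"):
    f=optics.grab_frame(n);pickle.dump(f,open(f"{n}0.pkl","wb"));cv2.imwrite(f"pics/{n}0.png",f["color"][:,:,::-1])
    print(n,f["mtx"],f["R"],f["t"],-f["R"].T@f["t"])
E
```

```text
{'clock': 0.0, 'qpos': array([ 1.14760693e+00,  3.53620301e-01,  1.63413078e+00,  1.19997508e-05,
        1.15522898e+00, -2.38936341e-03]), 'qvel': array([-0.0007594 ,  0.00112474, -0.00061973, -0.00018589,  0.00172153,
        0.00138585]), 'joint_efforts': array([ 7.13644458e-04, -6.05240750e+01, -3.42065191e+01,  1.03116227e-05,
        9.60477220e-03, -1.39178499e-05]), 'eef_pos': array([255.09917767, 570.04097092, 230.58052075]), 'tcp_rot': array([-3.14020527e+00, -1.42866878e-05,  2.72078775e+00]), 'contact_force': array([-1.15083558,  0.35582731,  0.98570636]), 'wrist_torque': array([-0.00257454, -0.08652707,  0.06680189]), 'grasp_force': 0.0, 'opening': 1.0065158117707433}
top [[519.84974263   0.         322.05392995]
 [  0.         519.84974263 237.18542999]
 [  0.           0.           1.        ]] [[-0.01552478 -0.99959221 -0.02396656]
 [-0.98872379  0.01891769 -0.14855099]
 [ 0.1489438   0.02139009 -0.98861429]] [ 19.44699987 577.55604061 980.47427281] [ 425.30973683  -12.45939081 1055.57347296]
side [[467.03286917   0.         319.29204233]
 [  0.         467.03286917 239.37811909]
 [  0.           0.           1.        ]] [[ 0.72003197 -0.69390116 -0.00742549]
 [-0.52328733 -0.53590315 -0.66255429]
 [ 0.45576785  0.48094593 -0.74897708]] [-405.5828389   336.91014427  503.70986486] [ 238.75865556 -343.1404098   597.47675773]
```

View pics/top0.png

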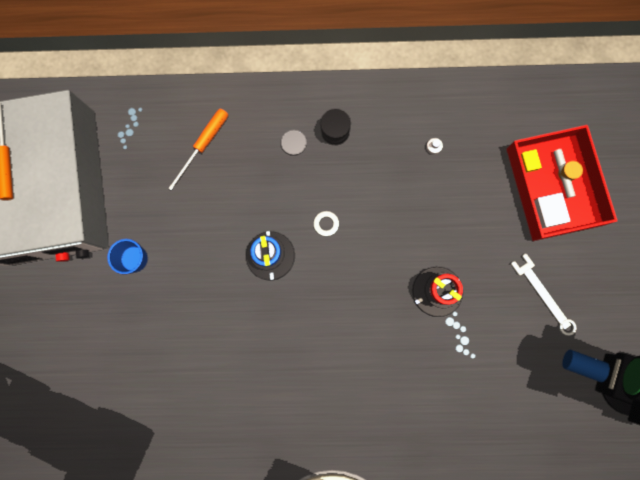

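View pics/side0.png

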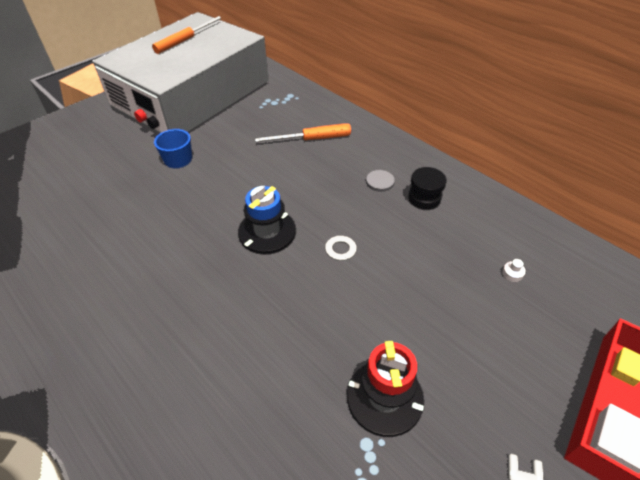

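The top view shows the red collar at about (447,289), with tabs at (439,283) and (456,295) and one foot mark at (418,301). In the side view the red collar is at (392,368), its tabs at (390,350) and (396,379), and the foot marks at (353,385) and (418,407). Blue sits at (265,250) in the top view.

```bash
cat > h.py <<'E'
import numpy as np,cv2
def unproj(f,uv,z):
    d=f["R"].T@np.linalg.inv(f["mtx"])@np.array([uv[0],uv[1],1.]);c=-f["R"].T@f["t"]
    return c+d*(z-c[2])/d[2]
def proj(f,X):
    p=f["mtx"]@(f["R"]@np.asarray(X,float)+f["t"]);return p[:2]/p[2]
def blobs(f,mask,box,amin=4):
    x0,y0,x1,y1=box;m=np.zeros_like(mask,np.uint8);m[y0:y1,x0:x1]=mask[y0:y1,x0:x1]
    n,l,s,c=cv2.connectedComponentsWithStats(m)
    return [(int(s[i,4]),c[i].round(1),l==i) for i in range(1,n) if s[i,4]>=amin]
def masks(f):
    c=f["color"].astype(int);R,G,B=c[...,0],c[...,1],c[...,2]
    return dict(yel=(R>120)&(G>110)&(B<90),red=(R>90)&(G<60)&(B<60),white=(R>150)&(G>150)&(B>150))
E
python3 - <<'E'
from h import *
import pickle
box={"top":(405,260,475,320),"side":(335,330,435,435)}
ims=[]
for n in box:
    f=pickle.load(open(n+"0.pkl","rb"));M=masks(f)
    for k,z in(("yel",100),("white",10),("red",100)):
        for a,c,m in blobs(f,M[k],box[n]):
            print(n,k,a,c,unproj(f,c,z).round(1))
            if k=="red":
                cnt=cv2.findContours(m.astype(np.uint8),0,1)[0][0];print(cv2.minEnclosingCircle(cnt))
    x0,y0,x1,y1=box[n];ims.append(cv2.resize(f["color"][y0:y1,x0:x1],(400,400),interpolation=cv2.INTER_CUBIC))
cv2.imwrite("pics/c.png",np.hstack(ims)[:,:,::-1])
E
```

```text
top yel 69 [438.6 282.4] [ 481.7 -203.3  100. ]
top yel 72 [455.7 295.2] [ 458.  -233.1  100. ]
top white 40 [445.5 281.2] [ 489.2 -235.1   10. ]
top white 6 [437.5 287. ] [ 477.9 -218.6   10. ]
top white 4 [455.  290.8] [ 469.8 -252.9   10. ]
top white 39 [446.9 296.3] [ 459.2 -236.3   10. ]
top white 20 [417.8 301.1] [ 450.7 -178.3   10. ]
top white 17 [454.6 313.5] [ 425.1 -249.7   10. ]
top white 17 [449.4 318.3] [ 415.9 -239.    10. ]
top red 9 [439.9 275.3] [ 494.7 -206.3  100. ]
((440.0, 275.0), 3.1623775959014893)
top red 4 [448.5 274. ] [ 496.8 -222.   100. ]
((448.5, 274.0), 1.500100016593933)
top red 40 [454.7 283.7] [ 478.9 -232.4  100. ]
((452.0, 285.0), 9.219644546508789)
top red 53 [434.4 293.7] [ 461.4 -194.7  100. ]
((438.0, 292.5), 11.629803657531738)
top red 4 [439.5 296.5] [ 456.1 -203.7  100. ]
((439.5, 296.5), 0.7072067856788635)
top red 14 [449.4 299.4] [ 450.6 -221.3  100. ]
((448.5, 299.0), 4.609872341156006)
side yel 12 [385.2 348.1] [ 478.4 -201.1  100. ]
side yel 8 [394.2 348.5] [ 485.6 -208.8  100. ]
side yel 23 [389.6 358.2] [ 472.2 -213.1  100. ]
side yel 7 [391.4 369.9] [ 462.5 -224.   100. ]
side yel 5 [399. 372.] [ 466.7 -231.6  100. ]
side yel 23 [396.4 383.9] [ 453.7 -238.7  100. ]
side white 90 [399.3 358.8] [ 523.2 -199.4   10. ]
side white 16 [384.  355.5] [ 512.  -181.6   10. ]
side white 91 [384.3 374.2] [ 491.5 -199.8   10. ]
side white 11 [400.4 377.1] [ 503.7 -217.4   10. ]
side white 45 [352.9 383.9] [ 451.5 -179.9   10. ]
side white 65 [417.7 406.4] [ 488.8 -258.    10. ]
side red 71 [378.5 356.5] [ 464.6 -202.7  100. ]
((379.5, 358.0), 10.062405586242676)
side red 119 [405.3 359.8] [ 483.6 -227.   100. ]
((400.0, 363.0), 15.524274826049805)
side red 390 [388.5 384.3] [ 447.  -232.9  100. ]
((390.6293640136719, 370.5574951171875), 24.971057891845703)
```

View pics/c.png

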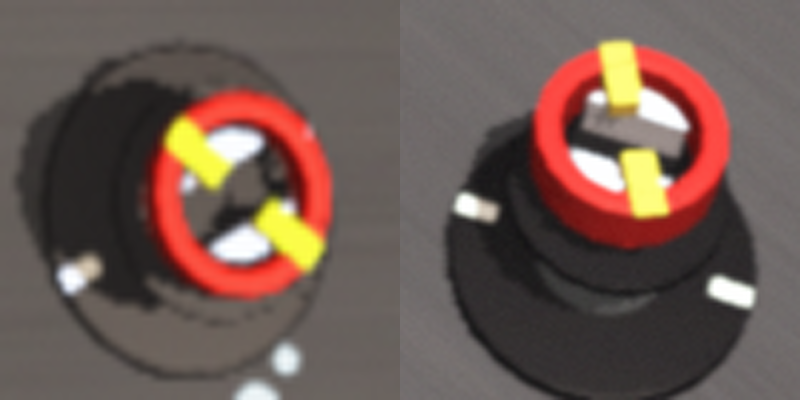

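The crops give a stand centre of about (470,-219). The slot lies at about 115.5° from the foot marks and the tabs at about 51.5°, so the collar needs about +64° (CCW). I'll move above it now.

Call:
play_rows:
  dp:
    - [-0.6, -0.75, 0]
    - [-1.25, -1.55, 0]
    - [-1.9, -2.35, 0]
    - [-2.55, -3.15, 0]
    - [-3.2, -3.95, 0]
  rot:
    - [0, 0, 0]
    - [0, 0, 0]
    - [0, 0, 0]
    - [0, 0, 0]
    - [0, 0, 0]
  fingers: 1

```text
clock: 0.52
eef_pos: [307.4, 372.0, 230.9]
tcp_rot: [-3.141, 0.0, 2.722]
contact_force: [1.4, -0.1, 0.2]
opening: 1.004
grasp_force: 0.0
```

Call:
play_rows:
  dp:
    - [-0.65, -0.8, 0]
    - [-1.3, -1.6, 0]
    - [-1.95, -2.4, 0]
    - [-2.6, -3.2, 0]
    - [-3.2, -3.95, 0]
  rot:
    - [0, 0, 0]
    - [0, 0, 0]
    - [0, 0, 0]
    - [0, 0, 0]
    - [0, 0, 0]

```text
clock: 0.93
eef_pos: [359.7, 175.4, 231.2]
tcp_rot: [-3.142, 0.0, 2.721]
contact_force: [0.7, 0.9, 1.0]
opening: 1.001
grasp_force: 0.0
```

Call:
play_rows:
  dp:
    - [-0.65, -0.8, 0]
    - [-1.3, -1.6, 0]
    - [-1.95, -2.4, 0]
    - [-2.6, -3.2, 0]
    - [-3.2, -3.95, 0]
  rot:
    - [0, 0, 0]
    - [0, 0, 0]
    - [0, 0, 0]
    - [0, 0, 0]
    - [0, 0, 0]

```text
clock: 1.35
eef_pos: [412.1, -21.3, 231.4]
tcp_rot: [3.142, 0.0, 2.721]
contact_force: [1.1, 0.4, -0.0]
opening: 0.994
grasp_force: 0.0
```

Call:
play_rows:
  dp:
    - [-0.65, -0.8, 0]
    - [-1.3, -1.6, 0]
    - [-1.95, -2.4, 0]
    - [-2.6, -3.2, 0]
    - [-3.2, -3.95, 0]
  rot:
    - [0, 0, 0]
    - [0, 0, 0]
    - [0, 0, 0]
    - [0, 0, 0]
    - [0, 0, 0]

```text
clock: 1.77
eef_pos: [464.5, -218.0, 231.1]
tcp_rot: [-3.142, 0.0, 2.72]
contact_force: [-0.1, 1.0, -0.3]
opening: 0.997
grasp_force: 0.0
```

Call:
play_rows:
  dp:
    - [0, 0, 0]
    - [0, 0, 0]
    - [0, 0, 0]
    - [0, 0, 0]
    - [0, 0, 0]
  rot:
    - [0, 0, 1]
    - [0, 0, 2]
    - [0, 0, 3]
    - [0, 0, 4]
    - [0, 0, 5]

```text
clock: 2.18
eef_pos: [464.2, -215.6, 230.9]
tcp_rot: [-3.141, -0.001, 2.192]
contact_force: [-0.1, 0.4, -0.8]
opening: 0.999
grasp_force: 0.0
```

Call:
play_rows:
  dp:
    - [0, 0, 0]
    - [0, 0, 0]
    - [0, 0, 0]
    - [0, 0, 0]
    - [0, 0, 0]
  rot:
    - [0, 0, 1]
    - [0, 0, 2]
    - [0, 0, 3]
    - [0, 0, 4]
    - [0, 0, 5]

```text
clock: 2.6
eef_pos: [464.2, -215.4, 231.0]
tcp_rot: [-3.141, -0.0, 1.668]
contact_force: [-0.8, 0.7, 0.0]
opening: 0.997
grasp_force: 0.0
```

Call:
play_rows:
  dp:
    - [-0.05, 0.07, 0.4]
    - [-0.1, 0.13, 0.9]
    - [-0.1, 0.13, 1.4]
    - [-0.1, 0.13, 1.9]
    - [-0.1, 0.13, 2.3]
  rot:
    - [0, 0, 0]
    - [0, 0, 0]
    - [0, 0, 0]
    - [0, 0, 0]
    - [0, 0, 0]

```text
clock: 3.02
eef_pos: [469.4, -218.7, 137.7]
tcp_rot: [-3.14, -0.001, 1.674]
contact_force: [-0.2, 0.3, -0.7]
opening: 1.001
grasp_force: 0.0
```

Call:
play_rows:
  dp:
    - [0, 0, 0.4]
    - [0, 0, 0.8]
    - [0, 0, 1.2]
    - [0, 0, 1.5]
    - [0, 0, 1.7]
  rot:
    - [0, 0, 0]
    - [0, 0, 0]
    - [0, 0, 0]
    - [0, 0, 0]
    - [0, 0, 0]

```text
clock: 3.43
eef_pos: [469.2, -218.6, 69.8]
tcp_rot: [-3.14, -0.001, 1.674]
contact_force: [0.3, 0.1, 0.2]
opening: 0.998
grasp_force: 0.0
```

```bash
python3 - <<'E'
from rig import telemetry, optics, r
import cv2
s=telemetry.sense();print(s["eef_pos"],s["contact_force"],s["qpos"])
f=optics.grab_frame("side");cv2.imwrite("pics/s1.png",cv2.resize(f["color"][270:450,260:500],None,fx=3,fy=3)[:,:,::-1])
E
```

```text
[ 469.21725898 -218.59693775   69.76801566] [0.31047718 0.11028829 0.18808936] [-4.38855305e-01  4.08961770e-01  1.98683912e+00 -4.43198150e-05
  7.47865071e-01 -5.41636861e-01]
```

View pics/s1.png

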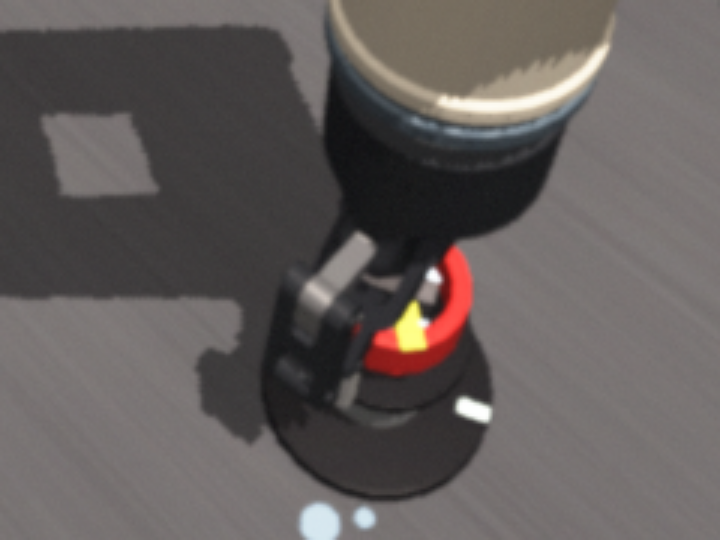

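The fingers straddle the collar with the near pad at its left (crop 340,370), and the collar is undisturbed. I'll close on it.

Call:
play_rows:
  dp:
    - [0, 0, 0]
    - [0, 0, 0]
    - [0, 0, 0]
    - [0, 0, 0]
    - [0, 0, 0]
  rot:
    - [0, 0, 0]
    - [0, 0, 0]
    - [0, 0, 0]
    - [0, 0, 0]
    - [0, 0, 0]
  fingers: 0.4
  grip_force: 30

```text
clock: 3.9
eef_pos: [470.6, -219.2, 72.1]
tcp_rot: [3.14, 0.001, 1.674]
contact_force: [0.1, -0.4, 3.7]
opening: 0.651
grasp_force: 32.0
```

Call:
play_rows:
  dp:
    - [0, 0, 0]
    - [0, 0, 0]
    - [0, 0, 0]
    - [0, 0, 0]
    - [0, 0, 0]
  rot:
    - [0, 0, 0]
    - [0, 0, 0]
    - [0, 0, 0]
    - [0, 0, 0]
    - [0, 0, 0]

```text
clock: 4.32
eef_pos: [470.7, -219.2, 72.1]
tcp_rot: [3.14, 0.001, 1.674]
contact_force: [-0.6, 0.9, 7.1]
opening: 0.645
grasp_force: 32.3
```

Call:
play_rows:
  dp:
    - [0, 0, -0.05]
    - [0, 0, -0.05]
    - [0, 0, -0.05]
    - [0, 0, -0.05]
    - [0, 0, -0.05]
  rot:
    - [0, 0, -0.3]
    - [0, 0, -1]
    - [0, 0, -1.7]
    - [0, 0, -2.4]
    - [0, 0, -3]

```text
clock: 4.73
eef_pos: [469.9, -218.9, 73.3]
tcp_rot: [-3.141, -0.0, 1.992]
contact_force: [0.2, -0.2, -2.6]
opening: 0.647
grasp_force: 32.0
```

Call:
play_rows:
  dp:
    - [0, 0, 0]
    - [0, 0, 0]
    - [0, 0, 0]
    - [0, 0, 0]
    - [0, 0, 0]
  rot:
    - [0, 0, -0.7]
    - [0, 0, -1.4]
    - [0, 0, -2.1]
    - [0, 0, -2.8]
    - [0, 0, -3.5]

```text
clock: 5.15
eef_pos: [469.8, -218.9, 73.2]
tcp_rot: [-3.141, -0.0, 2.358]
contact_force: [0.7, -0.0, -1.3]
opening: 0.647
grasp_force: 32.0
```

Call:
play_rows:
  dp:
    - [0, 0, 0]
    - [0, 0, 0]
    - [0, 0, 0]
    - [0, 0, 0]
    - [0, 0, 0]
  rot:
    - [0, 0, -0.8]
    - [0, 0, -1.7]
    - [0, 0, -2.6]
    - [0, 0, -3.5]
    - [0, 0, -4.2]

```text
clock: 5.57
eef_pos: [469.9, -218.9, 73.2]
tcp_rot: [-3.142, -0.0, 2.799]
contact_force: [0.4, 0.2, -1.0]
opening: 0.646
grasp_force: 32.0
```

```bash
python3 - <<'E'
from rig import telemetry, optics, r
import cv2,numpy as np
s=telemetry.sense();print(s["eef_pos"],s["tcp_rot"],s["contact_force"],s["opening"])
a=optics.grab_frame("side")["color"][270:450,280:480];b=optics.grab_frame("top")["color"][220:340,380:510]
cv2.imwrite("pics/s2.png",np.hstack([cv2.resize(a,(400,360)),cv2.resize(b,(390,360))])[:,:,::-1])
E
```

```text
[ 469.85597089 -218.91465588   73.24570792] [-3.14154754e+00 -2.49069918e-04  2.79907741e+00] [ 0.43507389  0.21824906 -1.03710229] 0.6462032108934952
```

View pics/s2.png

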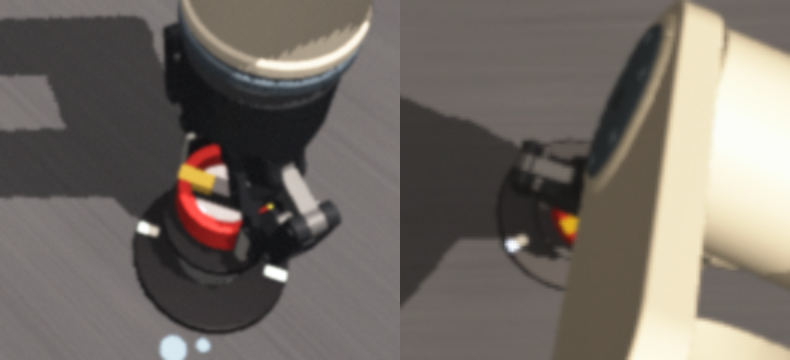

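In the side view the tab (crop 196,182) is now parallel to the line of the foot marks and over the slot. I'll release.

Call:
play_rows:
  dp:
    - [0, 0, 0]
    - [0, 0, 0]
    - [0, 0, 0]
    - [0, 0, 0]
    - [0, 0, 0]
  rot:
    - [0, 0, 0]
    - [0, 0, 0]
    - [0, 0, 0]
    - [0, 0, 0]
    - [0, 0, 0]
  fingers: 1

```text
clock: 6.08
eef_pos: [470.1, -219.0, 73.3]
tcp_rot: [3.142, 0.0, 2.793]
contact_force: [1.0, -0.8, 0.9]
opening: 0.997
grasp_force: 0.0
```

Call:
play_rows:
  dp:
    - [0, 0, 0]
    - [0, 0, 0]
    - [0, 0, 0]
    - [0, 0, -0.3]
    - [0, 0, -0.8]
  rot:
    - [0, 0, 0]
    - [0, 0, 0]
    - [0, 0, 0]
    - [0, 0, 0]
    - [0, 0, 0]

```text
clock: 6.5
eef_pos: [468.6, -218.3, 104.0]
tcp_rot: [3.141, -0.004, 2.794]
contact_force: [-0.2, -0.6, 1.3]
opening: 1.002
grasp_force: 0.0
```

Call:
play_rows:
  dp:
    - [0, 0, -0.6]
    - [0, 0, -1.3]
    - [0, 0, -2]
    - [0, 0, -2.8]
    - [0, 0, -3.5]
  rot:
    - [0, 0, 0]
    - [0, 0, 0]
    - [0, 0, 0]
    - [0, 0, 0]
    - [0, 0, 0]

```text
clock: 6.92
eef_pos: [470.0, -218.9, 247.2]
tcp_rot: [-3.142, 0.001, 2.794]
contact_force: [0.1, -0.6, 0.1]
opening: 1.001
grasp_force: 0.0
```

Call:
play_rows:
  dp:
    - [0.8, 0.3, 0]
    - [1.6, 0.6, 0]
    - [2.4, 0.9, 0]
    - [3.2, 1.2, 0]
    - [4, 1.5, 0]
  rot:
    - [0, 0, 0]
    - [0, 0, 0]
    - [0, 0, 0]
    - [0, 0, 0]
    - [0, 0, 0]

```text
clock: 7.33
eef_pos: [338.6, -107.2, 245.1]
tcp_rot: [3.142, -0.0, 2.794]
contact_force: [0.8, 1.3, 0.8]
opening: 1.001
grasp_force: 0.0
```

```bash
python3 - <<'E'
from rig import telemetry, optics, r
import cv2,numpy as np
s=telemetry.sense();print(s["eef_pos"],s["contact_force"])
F=optics.grab_frame("side");a=F["color"][310:450,310:465];b=optics.grab_frame("top")["color"][230:350,380:510]
cv2.imwrite("pics/s3.png",np.hstack([cv2.resize(a,(400,360)),cv2.resize(b,(390,360))])[:,:,::-1])
from h import *
for z in (84,100): # predicted top-rim lowest/highest pixel rows in side view
    P=np.array([proj(F,[470+28*np.cos(t),-219+28*np.sin(t),z]) for t in np.linspace(0,6.28,90)]);print(z,P.min(0),P.max(0))
m=masks(F)["red"][330:420,350:440];ys,xs=np.nonzero(m);print(xs.min()+350,xs.max()+350,ys.min()+330,ys.max()+330)
E
```

```text
[ 338.58371742 -107.20967774  245.08206121] [0.76956428 1.26249159 0.76998197]
84 [366.95731062 347.62992345] [414.83859084 392.0675924 ]
100 [367.91463238 341.06130697] [416.87618051 386.05541866]
367 413 359 401
```

View pics/s3.png

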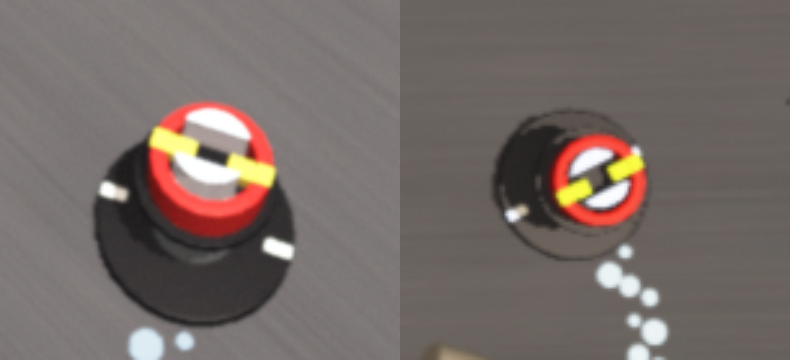

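The collar is down. The shaft end stands above the tabs, which lie in the slot in line with the foot marks. The red rows (350 to 401) match a rim at z = 60–84, and the gripper is clear.

```bash
python3 -c "
from rig import r
print(r.sign_off())"
```

```text
the job is handed in; nothing more can be done
None
```

The red collar was turned about 64°, dropped into its slot and let go; the last pictures show it seated on the shoulder, the blue collar was not touched, and the job was handed in at about 7.4 s.

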